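# Find the loaded sample tin by its weight and stow it in the outline tray

### The job

One of the three identical closed tins leaning in the sloping wooden rack holds a rock sample and the other two are empty: lift them to feel which is the heavy one. Set the heavy tin gently upright in the oblong recess of the wooden tray, right down on the recess floor, and let go of it. Leave each empty tin fully down in its own pocket, and do not disturb the other things on the bench.

Things in the scene. Friction and masses are not known exactly. Their poses are not given: they have to be found in the camera images.
- tin_a_mid (a point): centre of one of three identical closed hard oblong tins, bare metal with blue lid: 58 (own x) x 46 (own y) x 80 mm (own z, bottom to lid). It starts leaning 35 degrees from upright in a rack pocket, lid towards the robot, its 46 mm width along the row. Two tins are empty (80 to 130 g), one is loaded (380 to 540 g); neither look nor name tells which.
- tin_b_mid (a point): centre of one of three identical closed hard oblong tins, bare metal with blue lid: 58 (own x) x 46 (own y) x 80 mm (own z, bottom to lid). It starts leaning 35 degrees from upright in a rack pocket, lid towards the robot, its 46 mm width along the row. Two tins are empty (80 to 130 g), one is loaded (380 to 540 g); neither look nor name tells which.
- tin_c_mid (a point): centre of one of three identical closed hard oblong tins, bare metal with blue lid: 58 (own x) x 46 (own y) x 80 mm (own z, bottom to lid). It starts leaning 35 degrees from upright in a rack pocket, lid towards the robot, its 46 mm width along the row. Two tins are empty (80 to 130 g), one is loaded (380 to 540 g); neither look nor name tells which.
- rack: fixed wooden rack, origin on the bench; y runs along its three pockets (at y = -92, 0, 92 mm), x away from the robot. Pockets slope 35 degrees towards -x, are 64 x 52 mm (6 mm wider than a tin both ways) and 30 mm deep along the slope: 50 mm of each tin stands out, 46 mm from the next. A tin slides out along its own length; it rests on the front wall, with 6 mm play behind and 3 mm each side.
- rack_top (a point): middle of the top of the rack's slim metal lamp bar, 197 mm above the bench, same axes as the rack. The bar runs along y over the rack, 400 mm long, 20 mm wide, underside 181 mm above the bench. A tool pointing straight down at a tin hits it; one leaning 35 degrees with the tins passes in front of it. Its posts, at y = -190 and 190 mm, stand behind the tins.
- recess (a point): middle of the mouth of the tray's oblong recess, level with the tray's top, 25 mm above the bench, same axes as the tray. The recess is 64 mm along x, 52 mm along y, 12 mm deep, and takes only an upright tin with its 58 mm side along x (either way round). A tin standing on its floor has its centre 28 mm above this point.
- tray: fixed light wooden outline tray, 200 (x) x 170 (y) x 25 mm, origin at the centre of its underside. The oblong recess is at x = -35, y = 30 mm; a round recess at x = 60, y = 40 mm holds a vial, a long narrow one at y = -45 mm holds a probe.
- tin_a: the tin of that name; origin at the centre of its bottom, same axes as its centre point.
- tin_b: the tin of that name; origin at the centre of its bottom, same axes as its centre point.
- tin_c: the tin of that name; origin at the centre of its bottom, same axes as its centre point.
- vial: amber glass vial with a white cap, 27 mm diameter, 54 mm tall, standing in the tray's round recess (its foot 13 mm above the bench); origin under its foot. Not part of the job.
- probe: probe with a black handle, 145 mm long and 12 mm thick, lying in the tray's long recess; origin on its underside near the middle. Not part of the job.
- glue: white glue bottle with an orange tip, 38 mm diameter, 110 mm tall, standing between robot and rack; origin under its base. Not part of the job.
- fossil_block: wooden specimen block 95 x 65 x 34 mm, lying in front of the rack, to the left; origin under its centre. Not part of the job.
- dish: glass dish 88 mm across, 17 mm tall, near the robot, in front of the tray; origin under its centre. Not part of the job.
- loupe: folding hand lens, black, 36 mm across, 22 mm tall, with a steel arm, near the robot on the right; origin under the lens. Not part of the job.
Things that resemble listed ones, but are neither listed nor needed, are in the scene too. What is shaped like the tin_b but green or red is not meant.

How it is judged (in metres and radians):
On the way:
1. a tin has been lifted clear out of its pocket (distance of any of tin_a_mid, tin_b_mid, tin_c_mid from where it was at the start of the episode above 0.045 m), for 0.1 s.
At the end, for the whole second after the job is handed in: Heavy tin released and still in the oblong recess: within 8 mm of its middle along each axis, centre at most 33 mm above the mouth, upright within 0.1 rad, bearing on the tray with over 2.4 N (only the loaded tin can). Both other tins within 15 mm of where they started (((x of tin_a_mid in the frame of recess between -0.008 and 0.008 m and y of tin_a_mid in the frame of recess between -0.008 and 0.008 m and z of tin_a_mid in the frame of recess below 0.033 m and angle between tin_a_mid's own z axis and vertical below 0.1 rad and contact force between tin_a and tray above 2.4 N and linear speed of tin_a below 0.02 m/s and distance of each of tin_b_mid, tin_c_mid from where it was at the start of the episode below 0.015 m) or (x of tin_b_mid in the frame of recess between -0.008 and 0.008 m and y of tin_b_mid in the frame of recess between -0.008 and 0.008 m and z of tin_b_mid in the frame of recess below 0.033 m and angle between tin_b_mid's own z axis and vertical below 0.1 rad and contact force between tin_b and tray above 2.4 N and linear speed of tin_b below 0.02 m/s and distance of each of tin_a_mid, tin_c_mid from where it was at the start of the episode below 0.015 m) or (x of tin_c_mid in the frame of recess between -0.008 and 0.008 m and y of tin_c_mid in the frame of recess between -0.008 and 0.008 m and z of tin_c_mid in the frame of recess below 0.033 m and angle between tin_c_mid's own z axis and vertical below 0.1 rad and contact force between tin_c and tray above 2.4 N and linear speed of tin_c below 0.02 m/s and distance of each of tin_a_mid, tin_b_mid from where it was at the start of the episode below 0.015 m))); the robot touches nothing.
It fails at once if a tin falls or is thrust into the recess at over 0.5 m/s ((horizontal distance between tin_a_mid and recess below 0.04 m and z of tin_a_mid in the frame of recess below 0.06 m and linear speed of tin_a above 0.5 m/s) or (horizontal distance between tin_b_mid and recess below 0.04 m and z of tin_b_mid in the frame of recess below 0.06 m and linear speed of tin_b above 0.5 m/s) or (horizontal distance between tin_c_mid and recess below 0.04 m and z of tin_c_mid in the frame of recess below 0.06 m and linear speed of tin_c above 0.5 m/s)).
It fails at once if a tin is rammed into the tray with more than 90 N (contact force between any of tin_a, tin_b, tin_c and tray above 90 N).
It fails at once if another thing on the bench is shifted by more than 30 mm (distance of any of vial, probe, glue, fossil_block, dish, loupe from where it was at the start of the episode above 0.03 m).
It also fails if it takes over 64 s, if anything falls off the work surface, if the arm or the gripper's body presses on something with over 40 N, if the wrist force passes 120 N, or if a joint passes its speed limit or range.

### The arm

A 6-joint arm with a two-finger parallel gripper is mounted at the origin on the work surface. World frame = base frame: x ahead of the robot, y to its left, z up, the work surface at z = 0. Lengths are in m, angles in degrees, forces in N, time in s.
With the tool pointing down it reaches from about 0.3 to 0.95 m from the base axis. Payload 3.1 kg.
Tool frame: the origin (TCP) lies midway between the tips of the shut fingers; the grasp point (between the pads) lies 19 mm behind it; z points along the fingers, y is the direction in which the jaws open and shut (so a half turn about z gives the same grasp; the last joint's range is limited). The gripper opens to 85 mm and grips with 20 to 120 N. Pads are 22 mm wide; open, the fingers measure 114 mm over their backs; the gripper's body (76 mm by 85 mm) begins 54 mm behind the grasp point. The pads swing forward as they close: fully open they stand 13 mm farther back than shut.
Start: joints at [62.584, 17.653, 93.61, -0, 68.738, -3.994], TCP at [0.248, 0.573, 0.231] pointing down, gripper open.
Joint ranges: [-175.34, 175.34], [-45.06, 112.39], [2.9, 150.54], [-68.45, 248.45], [3.09, 151.38], [-168.51, 168.51]. Speed limits (degrees/s): [159.86, 159.86, 180, 180, 180, 180].

### API

Orientations are given as [roll, pitch, yaw] about the fixed x, y, z axes, in that order (R = Rz(yaw) Ry(pitch) Rx(roll)).
In Python, from bench import * gives the robot as it stands. The module is installed in compiled form; this text tells all that it offers. Calls block until the motion is done:
- move_pose(position, orientation): joint-space move of the TCP to a pose.
- move_linear(position, orientation=None, rate=0.15, f_stop=None): straight line of the TCP; orientation=None keeps the orientation; rate is the mean speed in m/s. With f_stop (N) it stops when the force on the tool has changed by that much, and returns True; else False.
- move_joints(angles): joint-space move.
- move_gripper(opening, grip_force=None): finger opening in m; grip_force is the grip in N (None keeps the last); returns when the fingers have stopped.
- sleep(seconds).
- solve_ik(position, orientation): joint angles nearest the present ones, or None.
- state(): the state.
- get_image(name): name is "side" or "top" or "wrist"; returns (picture, depth): 480x640x3 uint8, blue, green, red; 480x640 float32, m along the optical axis (not along the pixel's ray), 0 where there is no reading.
- calibration(name): a dict with "fx", "fy", "cx", "cy" (pixels), "camera_from_world" (4x4, takes a point from world to camera coordinates). Camera axes: x right, y down, z forward; pixel columns grow to the right and rows downward; lengths in m; the calibration is good to about 2 mm. The wrist camera is an equidistant fisheye: a pixel r from the principal point sees the ray r / f radians off the axis. A picture is of the moment at which its call begins: read the wrist's pose just before it. calibration takes no time and is no camera call; for the wrist camera it gives the pose at the moment of the call.
A pose or a line that the arm cannot do raises IKError and nothing moves.
- job_done(): hands the job in, once; it reports no verdict.
The state is a dict: "t": time; "joints": joint angles; "joint_velocities": joint speeds; "effort": joint torques, N m; "tcp_pos": TCP position; "eef_rot": TCP orientation; "ft_force": force on the tool from outside, world axes, zero at the start; "torque": the same for the moment, N m; "finger_gap": finger opening in m.
Only numpy, scipy, OpenCV 4.12 (cv2) and the standard library are available. Lean on these libraries where they do the work, as an engineer would, in place of code of your own. Each camera call takes 0.05 s, during which the arm holds its last target.

## Working session

There is one attempt and no reset: what is moved stays moved. The work goes in short steps, each a Python script; the robot and the scene stay as the last script left them, time stands still between calls to the robot, and variables do not carry over. Pictures are saved under pics/ and viewed, and the job is handed in when it is done.

```bash
mkdir -p pics; python3 - <<'E'
from bench import *
import cv2,numpy as np
np.set_printoptions(precision=4,suppress=True)
for n in ["side","top","wrist"]:
    c=calibration(n); print(n,c["fx"],c["fy"],c["cx"],c["cy"]); print(np.array(c["camera_from_world"]))
    p,d=get_image(n); cv2.imwrite(f"pics/{n}0.png",p); np.save(f"{n}0.npy",d); np.savez(f"{n}0.npz",p=p,d=d,T=c["camera_from_world"],K=[c["fx"],c["fy"],c["cx"],c["cy"]])
print(state())
E
```

```text
side 464.9253154563923 464.9253154563923 317.91155360174207 240.5817053792309
[[ 0.8369 -0.5473  0.0048 -0.4932]
 [-0.2657 -0.4139 -0.8707  0.2624]
 [ 0.4785  0.7274 -0.4918  0.891 ]
 [ 0.      0.      0.      1.    ]]
top 499.1416063435624 499.1416063435624 328.2362311446106 243.2085935398597
[[ 0.0032 -1.      0.0047 -0.0455]
 [-0.9834 -0.004  -0.1814  0.5887]
 [ 0.1815 -0.0041 -0.9834  1.1847]
 [ 0.      0.      0.      1.    ]]
wrist 371.64829954431775 371.64829954431775 317.55334934775044 237.22888786797614
[[ 0.3973  0.9177 -0.0028 -0.6235]
 [ 0.8819 -0.381   0.2775 -0.0369]
 [ 0.2536 -0.1128 -0.9607  0.3798]
 [ 0.      0.      0.      1.    ]]
{'t': 0.15, 'joints': array([62.5829, 17.6957, 93.6707,  0.0006, 68.7388, -3.9939]), 'joint_velocities': array([ 0.063 , -0.0789, -0.1637,  0.0043,  0.0741,  0.0412]), 'effort': array([  0.0003, -41.5796, -27.715 ,  -0.0001,   0.006 ,  -0.    ]), 'tcp_pos': array([0.2482, 0.5729, 0.2303]), 'eef_rot': array([-179.895 ,   -0.0079,  156.5766]), 'ft_force': array([-0.3513, -0.8798,  0.0093]), 'torque': array([ 0.0194,  0.0232, -0.0127]), 'finger_gap': 0.08551441276608197}
```

View pics/top0.png

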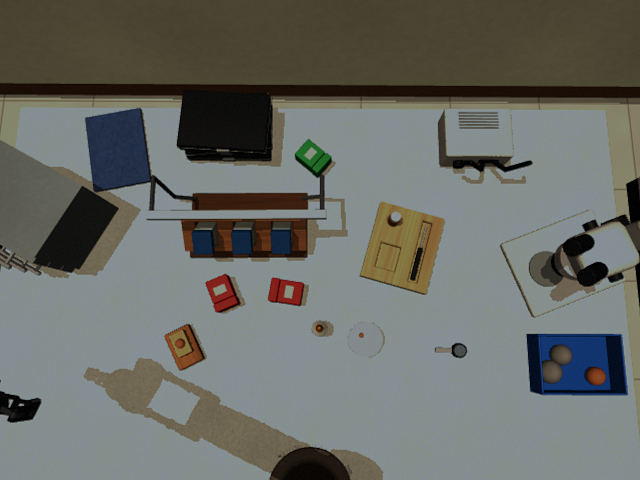

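View pics/side0.png

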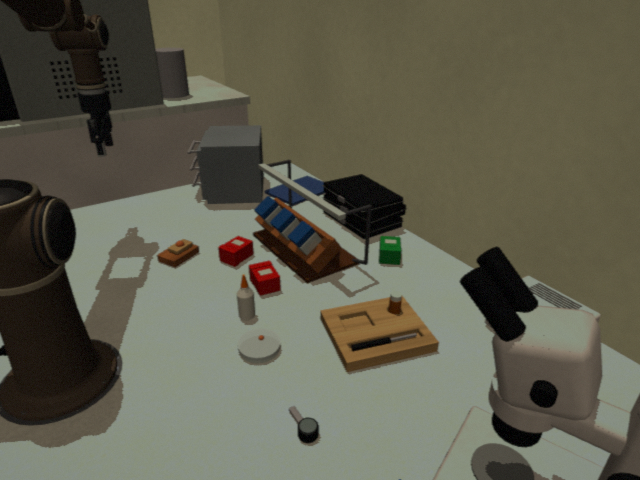

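View pics/wrist0.png

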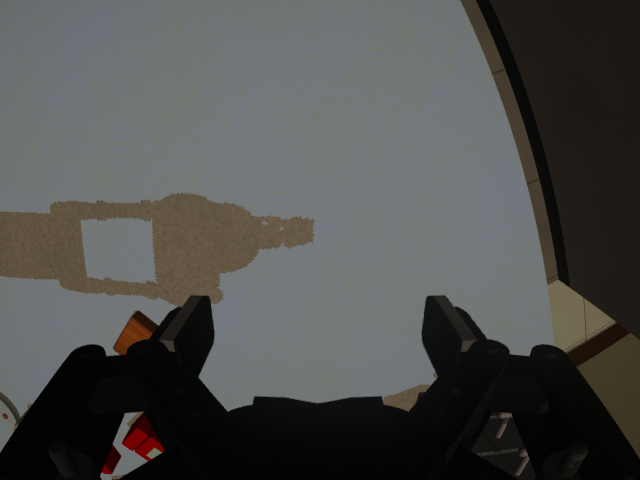

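The top view shows the blue lids at about (204,238), (243,238) and (281,238), in front of the bar at row ~214. The tray is at (402,247), rotated by about 15°. Next I measure both from colour and depth.

```bash
cat > vis.py <<'E'
import numpy as np,cv2
np.set_printoptions(precision=4,suppress=True)
def load(f):
    z=np.load(f); return z['p'],z['d'],z['T'],z['K']
def cloud(d,T,K):
    v,u=np.mgrid[:480,:640]; P=np.stack([(u-K[2])/K[0]*d,(v-K[3])/K[1]*d,d,np.ones_like(d)],-1)
    W=P@np.linalg.inv(T).T; return W[...,:3]
def ray(uv,T,K,z):
    Ti=np.linalg.inv(T); d=Ti[:3,:3]@np.array([(uv[0]-K[2])/K[0],(uv[1]-K[3])/K[1],1]); o=Ti[:3,3]
    return o+d*(z-o[2])/d[2]
E
python3 - <<'E'
from vis import *
for n in ['top','side']:
    p,d,T,K=load(n+'0.npz'); W=cloud(d,T,K)
    hsv=cv2.cvtColor(p,cv2.COLOR_BGR2HSV)
    m=cv2.inRange(hsv,(95,100,40),(125,255,255))
    k,l,s,c=cv2.connectedComponentsWithStats(m)
    for i in range(1,k):
        if s[i,4]<60: continue
        q=W[(l==i)&(d>0)]
        if len(q)==0: continue
        print(n,s[i],c[i],'med',np.median(q,0),'min',q.min(0),'max',q.max(0))
p,d,T,K=load('top0.npz'); W=cloud(d,T,K)
print('bench z',np.median(W[300:400,450:500,2]), 'bar', np.median(W[213:216,180:300].reshape(-1,3),0))
m=((W[...,2]>0.016)&(W[...,2]<0.035)&(np.arange(640)>350)&(np.arange(640)<460)&(np.arange(480)[:,None]>190)&(np.arange(480)[:,None]<310)).astype(np.uint8)
m=cv2.morphologyEx(m,cv2.MORPH_OPEN,np.ones((3,3)))
cs,_=cv2.findContours(m,0,2); c=max(cs,key=cv2.contourArea); r=cv2.minAreaRect(c); print(r)
b=cv2.boxPoints(r); print(b); w=np.array([ray(x,T,K,.025) for x in b]); print(w,[np.linalg.norm(w[i]-w[i-1]) for i in range(4)]); print(w.mean(0))
# recess low pixels in tray
print('tray z hist',np.percentile(W[m>0][:,2],[5,50,95]))
cv2.imwrite('pics/crop_tray.png',cv2.resize(p[190:305,350:460],None,fx=5,fy=5,interpolation=cv2.INTER_CUBIC)*2)
cv2.imwrite('pics/crop_rack.png',cv2.convertScaleAbs(cv2.resize(p[180:300,140:350],None,fx=3.8,fy=3.8,interpolation=cv2.INTER_CUBIC),alpha=2))
p2=load('side0.npz')[0]
cv2.imwrite('pics/crop_side.png',cv2.convertScaleAbs(cv2.resize(p2[180:380,240:450],None,fx=3,fy=3,interpolation=cv2.INTER_CUBIC),alpha=1.6)[:600])
E
```

```text
top [  85  108   65   82 4112] [117.2417 149.009 ] med [0.8486 0.5172 0.0116] min [0.7381 0.4264 0.0033] max [0.9658 0.6107 0.0204]
top [192 231  21  24 427] [201.7869 242.4145] med [0.5776 0.2534 0.1208] min [0.5518 0.2309 0.1002] max [0.6036 0.2761 0.1382]
top [231 230  20  24 427] [241.0422 241.8806] med [0.5789 0.1615 0.1212] min [0.5546 0.1394 0.1005] max [0.6066 0.1838 0.1397]
top [271 230  19  24 427] [280.171  241.8454] med [0.5792 0.0695 0.1214] min [0.5547 0.0481 0.1017] max [0.6076 0.0917 0.1405]
top [ 537  334   91   61 3229] [578.5252 361.9817] med [ 0.306  -0.6628  0.0069] min [ 0.2308 -0.7415 -0.0021] max [ 0.3694 -0.5388  0.0795]
side [296 177  28  17 274] [311.354  184.4672] med [0.9005 0.5227 0.0126] min [0.8227 0.328  0.0077] max [0.945  0.5991 0.1031]
side [266 185  23  17 215] [279.8372 192.4047] med [0.7666 0.5272 0.0128] min [0.7068 0.3506 0.0056] max [0.8143 0.5791 0.0996]
side [291 191  13  13  91] [295.6484 197.4505] med [0.7971 0.4514 0.0125] min [0.7648 0.4248 0.0073] max [0.8175 0.509  0.0161]
side [255 197  21  19 204] [264.6471 205.9559] med [0.5745 0.2
[... 163 characters left out ...]
14] max [0.6024 0.1835 0.1356]
side [288 221  24  23 277] [299.278  232.0866] med [0.5759 0.0648 0.1187] min [0.5524 0.044  0.1013] max [0.6005 0.0909 0.1364]
bench z 0.0008811734379958747 bar [0.6274 0.1527 0.197 ]
((402.89404296875, 247.58164978027344), (68.30272674560547, 77.83084869384766), 15.52410888671875)
[[359.5731 275.937 ]
 [380.4041 200.9455]
 [446.215  219.2263]
 [425.384  294.2178]]
[[ 0.511  -0.1224  0.025 ]
 [ 0.7057 -0.1778  0.025 ]
 [ 0.658  -0.346   0.025 ]
 [ 0.4657 -0.2863  0.025 ]] [np.float64(0.1700505210290789), np.float64(0.20249159701246772), np.float64(0.17484137134322975), np.float64(0.2013347431106199)]
[ 0.5851 -0.2331  0.025 ]
tray z hist [0.0208 0.0253 0.0293]
```

View pics/crop_rack.png

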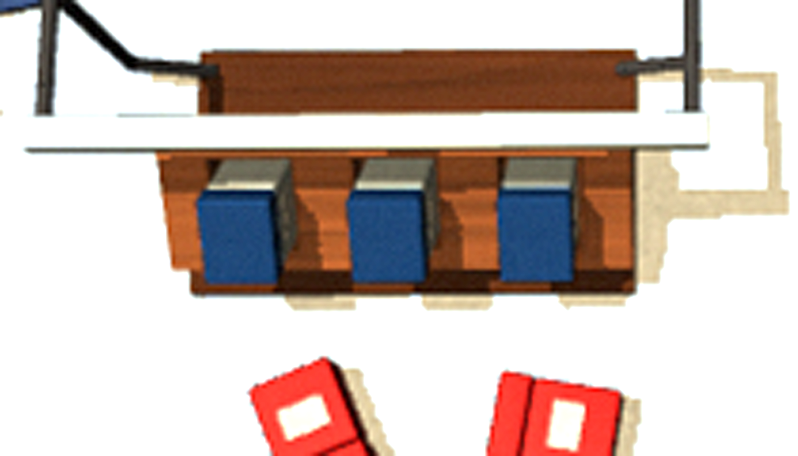

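View pics/crop_tray.png

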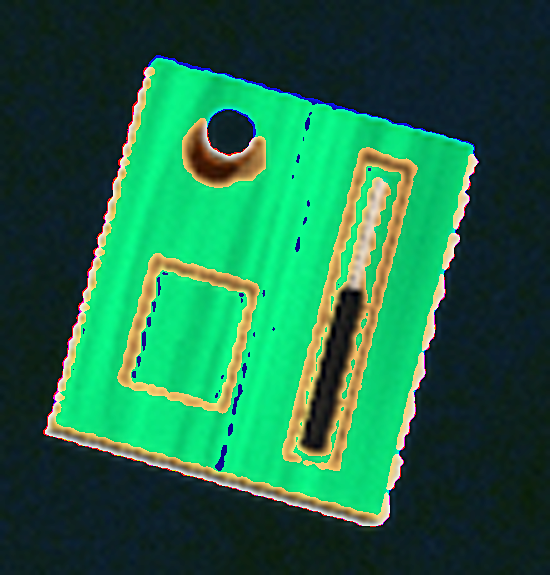

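View pics/crop_side.png

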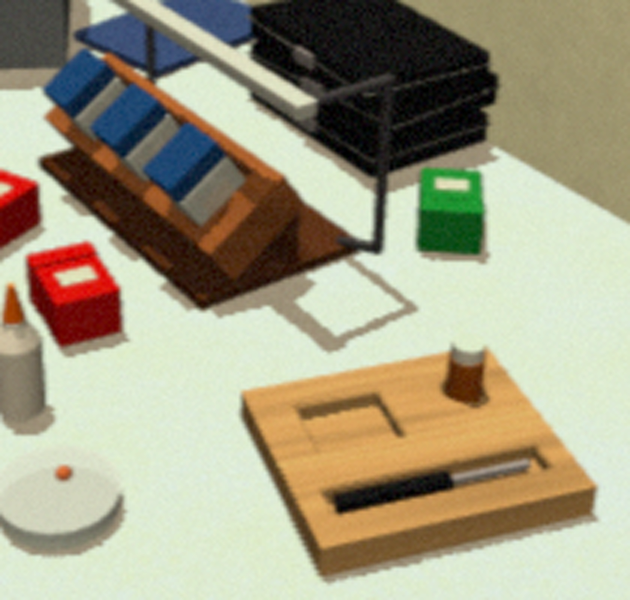

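Lid centres sit near (0.578; 0.252/0.160/0.069; 0.120), spaced 92 mm as given. The tray measures 201×172 mm at (0.585,-0.233), which also matches. Next I check IK for both flips and take wrist close-ups of the rack and tray.

```bash
cat > geo.py <<'E'
import numpy as np
from scipy.spatial.transform import Rotation as Ro
np.set_printoptions(precision=4,suppress=True)
def tool(lean,yaw,flip):
    a=np.radians(lean); z=np.array([np.sin(a),0,-np.cos(a)]); y=np.array([0,1.,0])*(-1 if flip else 1)
    R=np.stack([np.cross(y,z),y,z],1); R=Ro.from_euler('z',yaw,degrees=True).as_matrix()@R
    return R
def rpy(R): return list(Ro.from_matrix(R).as_euler('xyz',degrees=True))
def nrm(yaw): return Ro.from_euler('z',yaw,degrees=True).apply([-np.sin(np.radians(35)),0,np.cos(np.radians(35))])
E
python3 - <<'E'
from bench import *
from geo import *
s=state(); c=calibration('wrist'); T=np.array(c['camera_from_world']); cp=np.linalg.inv(T)[:3,3]
Rt=Ro.from_euler('xyz',s['eef_rot'],degrees=True).as_matrix()
print('cam in tool',Rt.T@(cp-s['tcp_pos']),'\ncam axes in tool\n',Rt.T@T[:3,:3].T)
n=nrm(0)
for f in (0,1):
  for y in (.252,.160,.0685):
    L=np.array([.578,y,.12])
    for off in (-.038,.06,.12): print(f,y,off,solve_ik(L+n*off,rpy(tool(35,0,f))))
  for z in (.06,.15,.25): print('tray',f,z,solve_ik([.559,-.194,z],rpy(tool(0,-16,f))))
E
```

```text
cam in tool [ 0.0701  0.     -0.1432] 
cam axes in tool
 [[ 0.0002 -0.9607 -0.2777]
 [ 1.      0.0004 -0.0006]
 [ 0.0007 -0.2777  0.9607]]
0 0.252 -0.038 [ 25.9817  19.963  118.5341 -58.0568  17.2244 -11.3731]
0 0.252 0.06 [ 29.2093   6.7175 122.9008 -41.9186  24.7699 -26.205 ]
0 0.252 0.12 [ 31.5582  -1.2555 124.3264 -35.5711  31.0672 -31.8011]
0 0.16 -0.038 [ 15.375   16.4272 123.7569 -56.7456  10.4779 -21.0037]
0 0.16 0.06 [ 17.5529   1.6371 128.4494 -32.2124  18.9358 -44.6812]
0 0.16 0.12 [ 19.2005  -7.4661 129.999  -25.2861  26.2076 -51.1092]
0 0.0685 -0.038 [  3.4138  14.2807 126.7992 -26.2833   4.4237 -60.987 ]
0 0.0685 0.06 [  3.9388  -1.6417 131.728   -8.6749  15.1428 -78.3938]
0 0.0685 0.12 [  4.3477 -11.6135 133.3698  -6.2739  23.4467 -80.6768]
tray 0 0.06 [-23.3552  26.2486 104.1835  -0.      49.5679 -97.3552]
tray 0 0.15 [-23.3552  19.0959 101.8972  -0.      59.0069 -97.3552]
tray 0 0.25 [-23.3552  13.0522  97.196   -0.      69.7519 -97.3552]
1 0.252 -0.038 None
1 0.252 0.06 [ 29.2093   6.7175 122.9008 -41.9186  24.7699 153.795 ]
1 0.252 0.12 [ 31.5582  -1.2555 124.3264 -35.5711  31.0672 148.1989]
1 0.16 -0.038 [ 15.375   16.4272 123.7569 -56.7456  10.4779 158.9963]
1 0.16 0.06 [ 17.5529   1.6371 128.4494 -32.2124  18.9358 135.3188]
1 0.16 0.12 [ 19.2005  -7.4661 129.999  -25.2861  26.2076 128.8908]
1 0.0685 -0.038 [  3.4138  14.2807 126.7992 -26.2833   4.4237 119.013 ]
1 0.0685 0.06 [  3.9388  -1.6417 131.728   -8.6749  15.1428 101.6062]
1 0.0685 0.12 [  4.3477 -11.6135 133.3698  -6.2739  23.4467  99.3232]
tray 1 0.06 [-23.3552  26.2486 104.1835  -0.      49.5679  82.6448]
tray 1 0.15 [-23.3552  19.0959 101.8972  -0.      59.0069  82.6448]
tray 1 0.25 [-23.3552  13.0522  97.196   -0.      69.7519  82.6448]
```

```bash
cat > snap.py <<'E'
from bench import *
import cv2,numpy as np
def snap(n,tag):
    c=calibration(n); p,d=get_image(n); cv2.imwrite(f"pics/{tag}.png",cv2.convertScaleAbs(p,alpha=1.6)); np.savez(f"{tag}.npz",p=p,d=d,T=c["camera_from_world"],K=[c["fx"],c["fy"],c["cx"],c["cy"]])
E
python3 - <<'E'
from bench import *
from geo import *
from snap import snap
move_pose(list(np.array([.578,.16,.12])+nrm(0)*.13),rpy(tool(35,0,0))); sleep(.3)
snap('wrist','w_rack'); print(state()['t'],state()['ft_force'])
move_pose([.56,-.22,.27],rpy(tool(0,-16,0))); sleep(.3)
snap('wrist','w_tray'); print(state()['t'],state()['tcp_pos'])
snap('top','top1')
E
```

```text
2.25 [-0.6271 -0.0782 -0.1409]
4.05 [ 0.5601 -0.2192  0.2701]
```

View pics/w_rack.png

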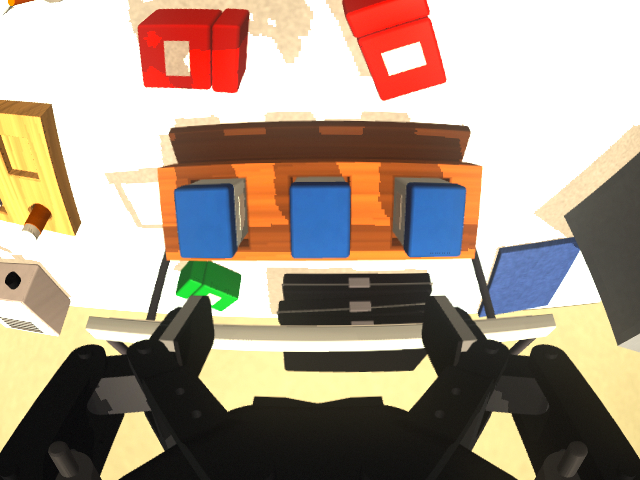

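View pics/w_tray.png

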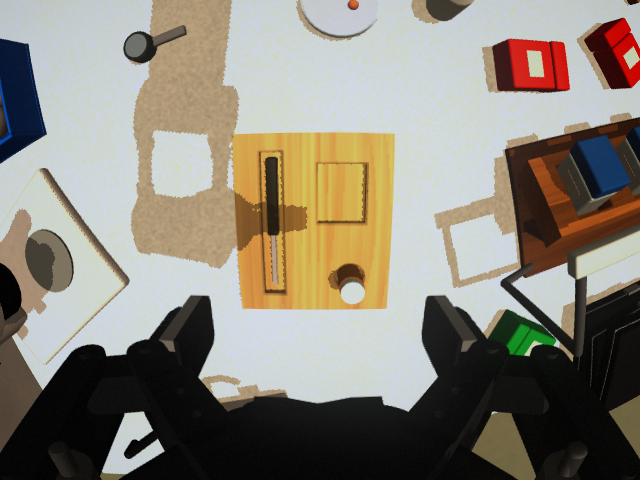

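The wrist view of the rack shows lids at (207,218), (320,218) and (436,218). The wrist view of the tray shows the recess at about (342,192), with tray corners at (233,134), (394,133), (387,309) and (243,309). I'll convert these to world points with fisheye rays.

```bash
cat >> vis.py <<'E'
def fray(uv,T,K,p0,n):
    uv=np.asarray(uv,float).reshape(-1,2); dx=(uv-K[2:])/K[:2]; r=np.linalg.norm(dx,axis=1); 
    D=np.c_[dx/np.maximum(r,1e-9)[:,None]*np.sin(r)[:,None],np.cos(r)]
    Ti=np.linalg.inv(T); D=D@Ti[:3,:3].T; o=Ti[:3,3]
    return o+D*((np.dot(np.asarray(p0)-o,n))/(D@n))[:,None]
def pray(uv,T,K,p0,n):
    uv=np.asarray(uv,float).reshape(-1,2); D=np.c_[(uv-K[2:])/K[:2],np.ones(len(uv))]
    Ti=np.linalg.inv(T); D=D@Ti[:3,:3].T; o=Ti[:3,3]
    return o+D*((np.dot(np.asarray(p0)-o,n))/(D@n))[:,None]
E
python3 - <<'E'
from vis import *
from geo import nrm
n=nrm(0); e=np.array([.819,0,.574])
for f,fn in (('w_rack',fray),('top0',pray),('side0',pray),('top1',pray)):
    p,d,T,K=load(f+'.npz'); hsv=cv2.cvtColor(p,cv2.COLOR_BGR2HSV)
    m=cv2.inRange(hsv,(95,130,30),(125,255,255)); cs,_=cv2.findContours(m,0,1)
    for c in cs:
        if not(150<cv2.contourArea(c)<6000): continue
        w=fn(c[:,0]+0.0,T,K,[.578,.16,.12],n)
        if abs(w[:,1].mean()-.16)>.13 or abs(w[:,0].mean()-.578)>.04: continue
        ab=np.c_[(w-[.578,0,.12])@e,w[:,1]].astype(np.float32)
        r=cv2.minAreaRect(ab*1000); ce=np.array(r[0])/1000; P=np.array([.578,0,.12])+e*ce[0]; P[1]=ce[1]
        print(f,P,'size',r[1],r[2])
up=np.array([0,0,1.])
p,d,T,K=load('w_tray.npz')
cs=np.array([(233,134),(394,133),(387,309),(243,309)]); w=fray(cs,T,K,[0,0,.025],up); print(w,w.mean(0))
rc=np.array([(317,162),(367,162),(366,222),(317,222)]); w=fray(rc,T,K,[0,0,.025],up); print(w,w.mean(0))
cv2.imwrite('pics/wt.png',cv2.convertScaleAbs(cv2.resize(p[120:320,225:405],None,fx=3,fy=3,interpolation=cv2.INTER_CUBIC),alpha=1.3))
p,d,T,K=load('top1.npz')
cv2.imwrite('pics/tt.png',cv2.convertScaleAbs(cv2.resize(p[190:305,350:460],None,fx=5,fy=5,interpolation=cv2.INTER_CUBIC),alpha=1.3))
E
```

```text
w_rack [0.5759 0.072  0.1185] size (56.66829299926758, 46.47234344482422) 0.8699156641960144
w_rack [0.5748 0.2536 0.1178] size (56.83087158203125, 44.639739990234375) 0.35152000188827515
w_rack [0.5754 0.1622 0.1182] size (56.39938735961914, 44.6191520690918) 0.5306908488273621
top0 [0.5798 0.069  0.1213] size (59.20359802246094, 44.39625549316406) 0.2547195553779602
top0 [0.5795 0.161  0.121 ] size (59.2440071105957, 44.1766471862793) 0.3317297697067261
top0 [0.5791 0.2519 0.1208] size (59.18278121948242, 46.03483581542969) 0.24814142286777496
side0 [0.5757 0.0589 0.1184] size (59.11652755737305, 55.80008316040039) 88.73294830322266
side0 [0.5752 0.1498 0.118 ] size (60.0924186706543, 54.93842697143555) 88.85643768310547
side0 [0.5749 0.2431 0.1178] size (63.6337890625, 53.88282775878906) 89.67861938476562
top1 [0.5798 0.069  0.1213] size (59.20359420776367, 44.47617721557617) 0.25471359491348267
top1 [0.5795 0.1608 0.121 ] size (59.19316482543945, 44.662559509277344) 0.24814146757125854
top1 [0.5791 0.2519 0.1208] size (59.18278121948242, 46.03483581542969) 0.24814142286777496
[[ 0.4678 -0.2852  0.025 ]
 [ 0.5133 -0.1229  0.025 ]
 [ 0.7079 -0.176   0.025 ]
 [ 0.6615 -0.34    0.025 ]] [ 0.5876 -0.231   0.025 ]
[[ 0.522  -0.209   0.025 ]
 [ 0.5359 -0.1586  0.025 ]
 [ 0.5984 -0.1757  0.025 ]
 [ 0.584  -0.2267  0.025 ]] [ 0.56   -0.1925  0.025 ]
```

View pics/wt.png

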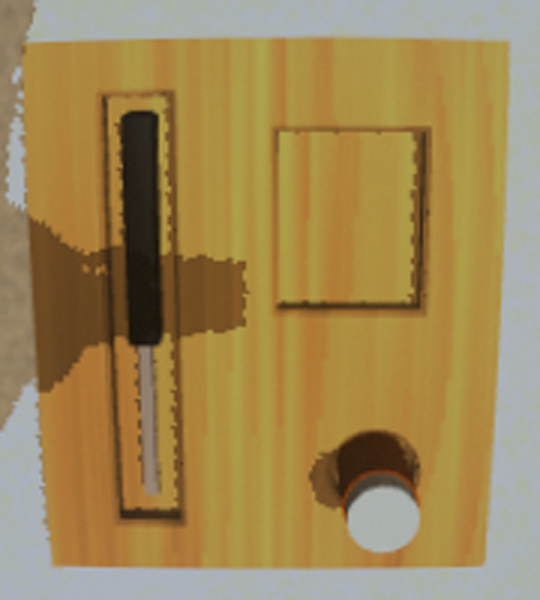

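View pics/tt.png

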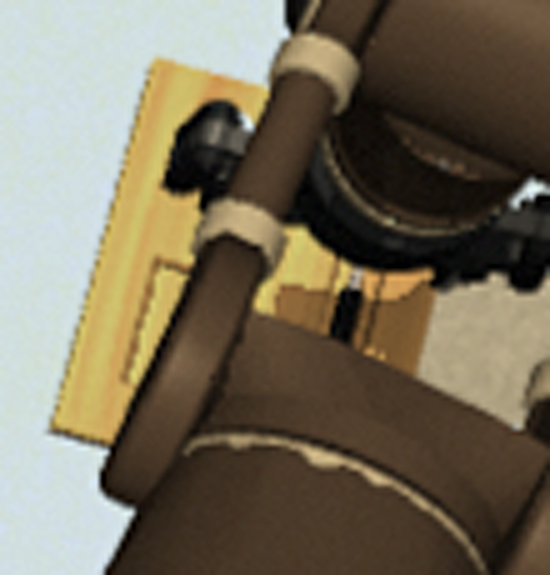

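```bash
python3 - <<'E'
from vis import *
from geo import nrm
n=nrm(0)
p,d,T,K=load('w_rack.npz'); hsv=cv2.cvtColor(p,cv2.COLOR_BGR2HSV)
m=cv2.inRange(hsv,(95,130,30),(125,255,255)); k,l,s,c=cv2.connectedComponentsWithStats(m)
Ti=np.linalg.inv(T)
for i in range(1,k):
    if not 2000<s[i,4]<6000: continue
    v,u=np.nonzero(l==i); dx=(np.c_[u,v]-K[2:])/K[:2]; r=np.linalg.norm(dx,axis=1); D=np.c_[dx/r[:,None]*np.tan(r)[:,None],np.ones(len(r))]*d[v,u][:,None]
    W=D@Ti[:3,:3].T+Ti[:3,3]; W=W[d[v,u]>0]
    A=np.c_[W[:,:2],np.ones(len(W))]; co=np.linalg.lstsq(A,W[:,2],rcond=None)[0]
    print(c[i],np.median(W,0),W.mean(0),'along n off',np.median((W-[.578,.16,.12])@n),'slope',np.degrees(np.arctan(co[0])),co)
for f in('top0','side0'):
    p,d,T,K=load(f+'.npz');W=cloud(d,T,K);hsv=cv2.cvtColor(p,cv2.COLOR_BGR2HSV);m=cv2.inRange(hsv,(95,130,30),(125,255,255)); k,l,s,c=cv2.connectedComponentsWithStats(m)
    for i in range(1,k):
        q=np.median(W[l==i],0)
        if abs(q[0]-.578)<.03 and 30<s[i,4]<900: print(f,q,np.median((W[l==i]-[.578,.16,.12])@n))
E
```

```text
[319.8708 220.3475] [0.5738 0.1622 0.1181] [0.574  0.1621 0.1183] along n off 0.0008930611083524057 slope 35.04921467656194 [ 0.7015  0.0069 -0.2855]
[435.7509 220.7209] [0.5731 0.2523 0.1183] [0.5735 0.2525 0.1184] along n off 0.0013414689716840806 slope 34.96194681192044 [ 0.6992  0.0161 -0.2866]
[204.4972 221.9158] [0.575  0.0723 0.1183] [0.5753 0.072  0.1184] along n off 0.0003825936222990921 slope 34.90145422742459 [ 0.6976 -0.0138 -0.2819]
top0 [0.5791 0.2529 0.1218] 0.0006221534565104294
top0 [0.5794 0.161  0.1216] 0.0003323077624434371
top0 [0.5799 0.0693 0.1221] -9.156726703617366e-05
side0 [0.5757 0.2394 0.1166] 0.0005742078543216615
side0 [0.5765 0.1491 0.1164] -9.115759671198814e-06
side0 [0.5778 0.0576 0.1168] -0.0004496599940022135
```

Wrist, top and side depth agree on the lid plane to within 1 mm, and the slope is 35°. The in-plane spread is about 2.5 mm. I'll start with the middle tin: grasp, pull it out along its axis, and weigh it.

```bash
cat > lift.py <<'E'
from bench import *
from geo import *
from snap import snap
YAW=.4; R35=rpy(tool(35,YAW,0)); n=nrm(YAW)
LID={'b':np.array([.5774,.1613,.1200]),'l':np.array([.5771,.2525,.1200]),'r':np.array([.5778,.0702,.1200])}
def at(k,o): return list(LID[k]+n*o)
def ft():
    a=[]
    for _ in range(5): a.append(state()['ft_force']); sleep(.06)
    return np.mean(a,0)
def test(k):
    move_gripper(.075)
    move_pose(at(k,.06),R35); sleep(.3); f0=ft()
    st=move_linear(at(k,-.038),None,.12,f_stop=12); s=state(); print(k,'approach stop',st,s['tcp_pos'],s['ft_force']-f0)
    if st: return None
    move_gripper(.03,60); s=state(); print('gap',s['finger_gap'],s['ft_force']-f0,s['joints'])
    move_linear(at(k,.025),None,.1); sleep(.35); f1=ft(); s=state()
    print('lifted dF',f1-f0,'gap',s['finger_gap'],'t',s['t'])
    return f1-f0
def back(k):
    st=move_linear(at(k,-.038),None,.08,f_stop=15); s=state(); print('back stop',st,s['tcp_pos'],np.array(at(k,-.038)))
    if st: return False
    move_gripper(.075); move_linear(at(k,.06),None,.15); print(state()['t']); return True
E
python3 - <<'E'
from lift import *
d=test('b'); snap('side','s_b'); snap('wrist','w_b')
E
```

```text
b approach stop False [0.5991 0.1615 0.0888] [-0.5192 -0.4159  0.8958]
gap 0.04535267346171343 [-5.141   0.7162  6.369 ] [ 15.4481  16.2937 123.8337 -56.4106  10.2703 -21.6191]
lifted dF [ 0.5464 -0.1464 -5.1945] gap 0.04536025988501382 t 9.1833
```

View pics/s_b.png

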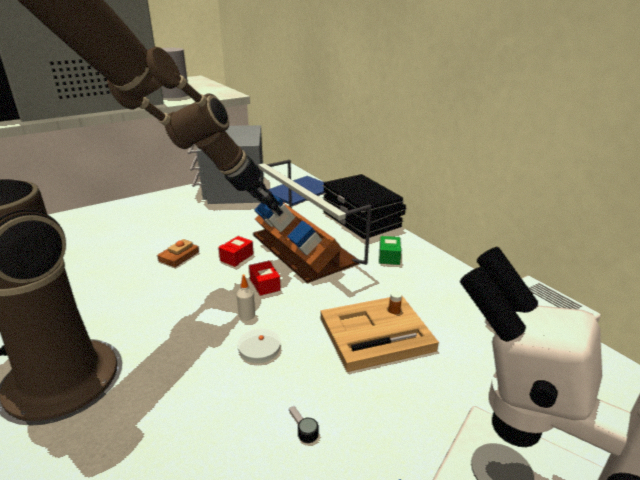

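View pics/w_b.png

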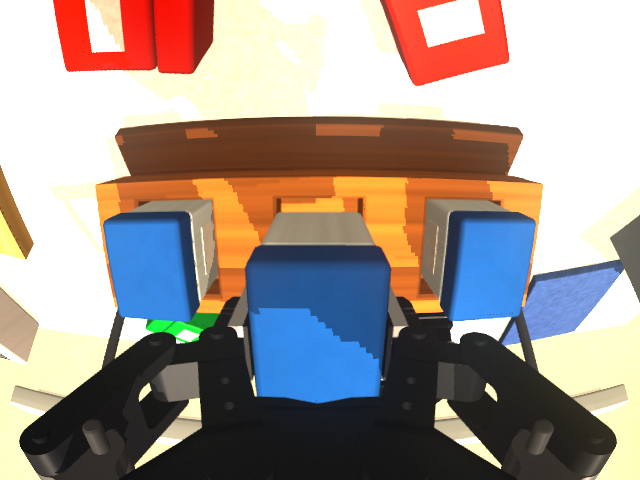

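Middle tin: dF = -5.2 N (about 530 g), so it is the heavy one. The wrist view shows it held squarely, with the front lid edge at about row 247, columns 248–388. I'll compute the tin's offset along tool x from that edge.

```bash
python3 - <<'E'
from vis import *
from geo import *
from lift import LID,n,YAW
p,d,T,K=load('w_b.npz'); R=tool(35,YAW,0); tcp=LID['b']+n*.025
lid=tcp+n*.038
uv=[(255,247),(318,246),(382,247),(248,262),(388,262)]
for o in(-.001,0,.001):
    w=fray(uv,T,K,lid+n*o,n); print(o,(w-tcp)@R)
# bottom edge of front face (z tool = +42)
w=fray([(280,212),(318,212),(360,212)],T,K,tcp-n*.042,n); print('bottom',(w-tcp)@R)
# depth of lid & front face in tool frame
def dep(v0,v1,u0,u1):
    v,u=np.mgrid[v0:v1,u0:u1].reshape(2,-1); dx=(np.c_[u,v]-K[2:])/K[:2]; r=np.linalg.norm(dx,axis=1); D=np.c_[dx/r[:,None]*np.tan(r)[:,None],np.ones(len(r))]*d[v,u][:,None]
    Ti=np.linalg.inv(T); return ((D@Ti[:3,:3].T+Ti[:3,3])-tcp)@R
q=dep(265,380,265,370); print('lid',np.median(q,0),np.linalg.lstsq(np.c_[q[:,:2],np.ones(len(q))],q[:,2],rcond=None)[0])
q=dep(218,240,275,360); print('front',np.median(q,0),q.min(0),q.max(0),np.linalg.lstsq(np.c_[q[:,1:],np.ones(len(q))],q[:,0],rcond=None)[0])
E
```

```text
-0.001 [[ 0.0361 -0.019  -0.037 ]
 [ 0.0364  0.     -0.037 ]
 [ 0.0361  0.0193 -0.037 ]
 [ 0.0312 -0.0215 -0.037 ]
 [ 0.0313  0.0215 -0.037 ]]
0 [[ 0.0364 -0.0188 -0.038 ]
 [ 0.0367  0.     -0.038 ]
 [ 0.0364  0.0192 -0.038 ]
 [ 0.0316 -0.0213 -0.038 ]
 [ 0.0316  0.0213 -0.038 ]]
0.001 [[ 0.0367 -0.0187 -0.039 ]
 [ 0.0371  0.     -0.039 ]
 [ 0.0367  0.019  -0.039 ]
 [ 0.032  -0.0211 -0.039 ]
 [ 0.032   0.0211 -0.039 ]]
bottom [[ 0.0297 -0.0193  0.042 ]
 [ 0.0297  0.0001  0.042 ]
 [ 0.0298  0.0215  0.042 ]]
lid [ 0.0112 -0.0003 -0.038 ] [-0.1477 -0.0039 -0.0368]
front [ 0.0306 -0.0004  0.0054] [ 0.03   -0.0203 -0.1429] [0.0697 0.0192 0.0274] [ 0.0005 -0.123   0.0315]
```

The wrist depth shows the tin pitched about 8° in the hand: lid slope -0.148, front-face slope -0.123. I'll carry it clear, turn it upright with the tilt compensated, and re-measure above the tray.

```bash
cat > hand.py <<'E'
from vis import *
from bench import state
from geo import *
def measure(tag):
    """tin in tool frame from wrist depth; call right after snap, arm still"""
    p,d,T,K=load(tag+'.npz'); s=state(); tcp=s['tcp_pos']; R=Ro.from_euler('xyz',s['eef_rot'],degrees=True).as_matrix()
    v,u=np.mgrid[200:385,240:400].reshape(2,-1); dx=(np.c_[u,v]-K[2:])/K[:2]; r=np.linalg.norm(dx,axis=1)
    D=np.c_[dx/r[:,None]*np.tan(r)[:,None],np.ones(len(r))]*d[v,u][:,None]
    Ti=np.linalg.inv(T); q=((D@Ti[:3,:3].T+Ti[:3,3])-tcp)@R
    ok=d[v,u]>0
    L=ok&(abs(q[:,2]+.038)<.008)&(abs(q[:,0])<.032)&(abs(q[:,1])<.018)
    a=np.linalg.lstsq(np.c_[q[L][:,:2],np.ones(L.sum())],q[L][:,2],rcond=None)[0]
    F=ok&(abs(q[:,0]-.03)<.009)&(q[:,2]>-.02)&(q[:,2]<.038)&(abs(q[:,1])<.016)
    b=np.linalg.lstsq(np.c_[q[F][:,1:],np.ones(F.sum())],q[F][:,0],rcond=None)[0]
    print('lid z=%.4fx+%.4fy+%.4f'%tuple(a),L.sum(),' front x=%.4fy+%.4fz+%.4f'%tuple(b),F.sum())
    for _ in range(2): pass
    M=np.array([[1,-b[1]],[-a[0],1]])
    return a,b,tcp,R
E
python3 - <<'E'
from lift import *
from hand import measure
move_linear(at('b',.12),None,.15)
snap('wrist','w_b2'); measure('w_b2')
Rv=rpy(tool(-7.7,-15.4,0))
move_pose([.48,-.02,.25],rpy(tool(-7.7,-8,0)))
move_pose([.556,-.193,.20],Rv); sleep(.3)
snap('wrist','w_b3'); measure('w_b3'); snap('side','s_b3'); print(state()['t'],state()['tcp_pos'],state()['finger_gap'],state()['ft_force'])
E
```

```text
lid z=0.0343x+-0.0044y+-0.0384 14486  front x=0.0002y+0.0022z+0.0302 2521
lid z=0.0236x+-0.0026y+-0.0383 14108  front x=0.0001y+0.0013z+0.0309 2516
12.1583 [ 0.5562 -0.1923  0.2005] 0.04530089086420373 [ 0.7868  0.4188 -6.0021]
```

View pics/s_b3.png

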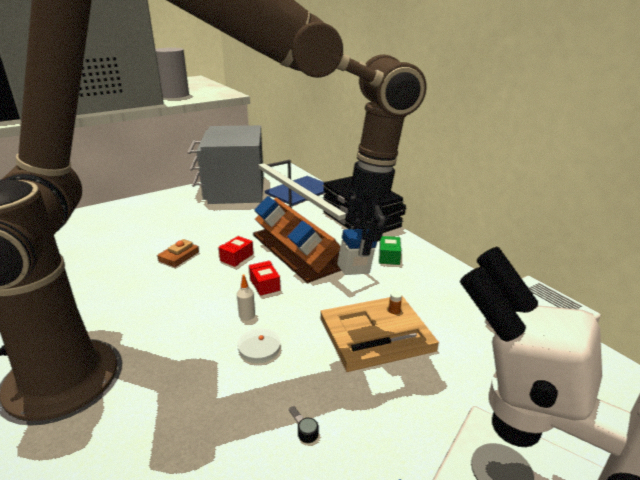

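View pics/w_b3.png

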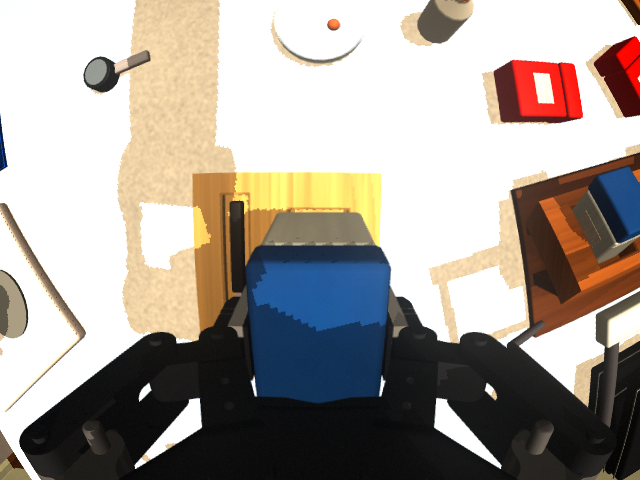

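With clean masks the tin is square in the hand: front slope 0.001, lid slope 0.02. The 8° reading came from stray edge pixels, so I'll go back to lean 0. The front face at +30.5 mm puts the tin centre about 1.3 mm toward tool +x. I descend to just above the tray and check.

```bash
python3 - <<'E'
from lift import *
from hand import measure
Rv=rpy(tool(0,-15.4,0))
move_linear([.5614,-.193,.15],Rv,.1)
move_linear([.5614,-.193,.072],None,.1); sleep(.3)
snap('wrist','w_b4'); measure('w_b4'); snap('side','s_b4'); snap('top','t_b4'); print(state()['t'],state()['tcp_pos'],state()['eef_rot'],state()['ft_force'])
import cv2
p=cv2.imread('pics/s_b4.png'); cv2.imwrite('pics/s_b4c.png',cv2.resize(p[200:380,300:450],None,fx=3.3,fy=3.3,interpolation=cv2.INTER_CUBIC))
E
```

```text
lid z=0.0325x+-0.0034y+-0.0384 14386  front x=0.0003y+0.0017z+0.0307 2516
14.1917 [ 0.5615 -0.193   0.0723] [-179.9968    0.024   164.6   ] [ 0.096  -0.9842 -5.1941]
```

View pics/s_b4c.png

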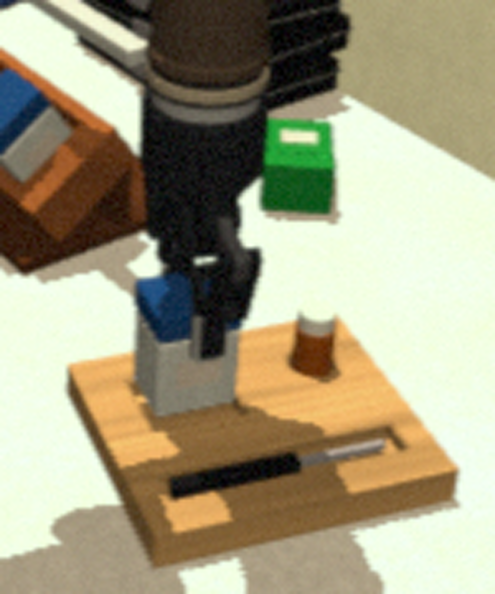

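View pics/w_b4.png

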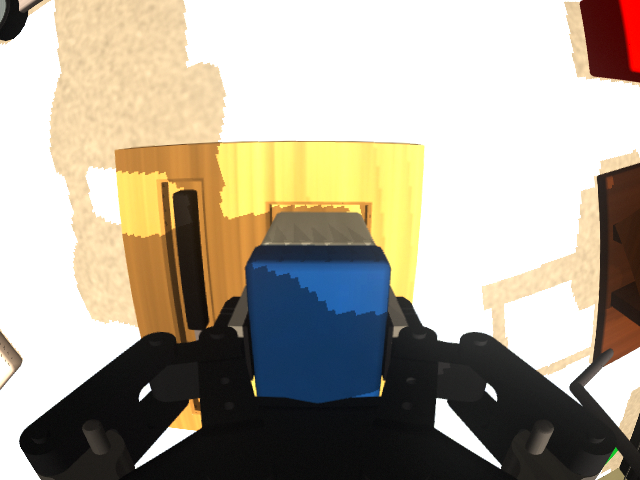

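```bash
python3 - <<'E'
from vis import *
from geo import *
p,d,T,K=load('w_b4.npz'); up=np.array([0,0,1.])
R=tool(0,-15.4,0); tcp=np.array([.5615,-.193,.0723])
w=fray([(270,204),(320,203.5),(371,204)],T,K,[0,0,.025],up); print('recess near edge',(w-tcp)@R)
w=fray([(270,213),(320,212),(365,213)],T,K,[0,0,tcp[2]-.0417],up); print('tin bottom edge',(w-tcp)@R)
cv2.imwrite('pics/w4c.png',cv2.convertScaleAbs(cv2.resize(p[185:255,235:405],None,fx=4.6,fy=4.6,interpolation=cv2.INTER_CUBIC),alpha=1.5))
E
```

```text
recess near edge [[ 0.0327 -0.0252  0.0473]
 [ 0.0328  0.001   0.0473]
 [ 0.0327  0.0279  0.0473]]
tin bottom edge [[ 0.029  -0.0246  0.0417]
 [ 0.0295  0.001   0.0417]
 [ 0.0291  0.0241  0.0417]]
```

View pics/w4c.png

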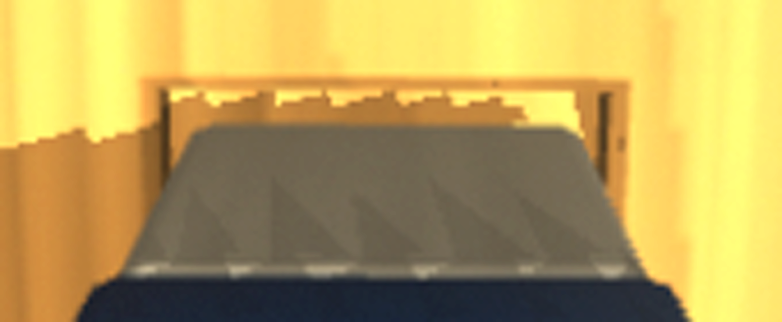

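The recess's near edge lies 3.2 mm beyond the tin's bottom edge (3 mm is ideal), and the tin is centred sideways to within 0.5 mm. I lower it gently.

```bash
python3 - <<'E'
from lift import *
f0=ft(); st=move_linear([.5615,-.193,.0515],None,.03,f_stop=4); s=state()
print(st,s['tcp_pos'],s['ft_force']-f0,s['t']); snap('side','s_b5')
E
```

```text
True [ 0.5613 -0.1927  0.0553] [-0.5488  1.0599  9.5364] 15.0333
```

It stopped at TCP z = 0.0553, against 0.0547 predicted for the recess floor. I release, back off, and check.

```bash
python3 - <<'E'
from lift import *
move_gripper(.065,30); sleep(.3); print(state()['finger_gap'],state()['ft_force'])
move_linear([.5613,-.1927,.16],None,.12)
move_pose([.50,-.19,.27],rpy(tool(0,-15.4,0))); sleep(.3); snap('wrist','w_b6'); 
move_pose([.25,.45,.3],rpy(tool(0,0,0))); sleep(.3); snap('top','t_b6'); snap('side','s_b6'); print(state()['t'])
from vis import *
p,d,T,K=load('t_b6.npz'); hsv=cv2.cvtColor(p,cv2.COLOR_BGR2HSV); W=cloud(d,T,K)
m=cv2.inRange(hsv,(95,130,30),(125,255,255)); k,l,s,c=cv2.connectedComponentsWithStats(m)
for i in range(1,k):
    if 100<s[i,4]<900: 
        q=W[l==i]; print('top',c[i],np.median(q,0),s[i,4],q[:,2].min(),q[:,2].max())
cs,_=cv2.findContours(m,0,1)
for cc in cs:
    if 100<cv2.contourArea(cc)<900:
        w=pray(cc[:,0],T,K,[0,0,.093],np.array([0,0,1.])); r=cv2.minAreaRect((w[:,:2]*1000).astype(np.float32)); print('rect z=.093',r)
a=cv2.convertScaleAbs(cv2.resize(p[180:320,150:460],None,fx=2.5,fy=2.5,interpolation=cv2.INTER_CUBIC),alpha=1.6); cv2.imwrite('pics/t6c.png',a)
p=load('s_b6.npz')[0]; cv2.imwrite('pics/s6c.png',cv2.convertScaleAbs(cv2.resize(p[180:380,220:450],None,fx=2.9,fy=2.9,interpolation=cv2.INTER_CUBIC),alpha=1.6))
E
```

```text
0.06515000298303997 [-0.7524  0.2035  0.8546]
20.5083
top [202.0796 241.5088] [0.5786 0.2525 0.1217] 452 0.09863921892449534 1.2720227482787918
top [280.4374 241.4967] [0.5796 0.0692 0.1216] 455 0.09891137186232779 1.2720227482787918
top [389.9676 253.287 ] [ 0.558  -0.1909  0.0934] 432 0.07957388196389847 1.2720227482787918
rect z=.093 ((557.944580078125, -190.97561645507812), (44.011898040771484, 56.52128601074219), 74.92411041259766)
rect z=.093 ((585.4927978515625, 71.62580108642578), (56.82503890991211, 45.816165924072266), 0.9780240654945374)
rect z=.093 ((584.6121826171875, 259.9435119628906), (58.33158493041992, 47.782554626464844), 3.0136358737945557)
```

View pics/t6c.png

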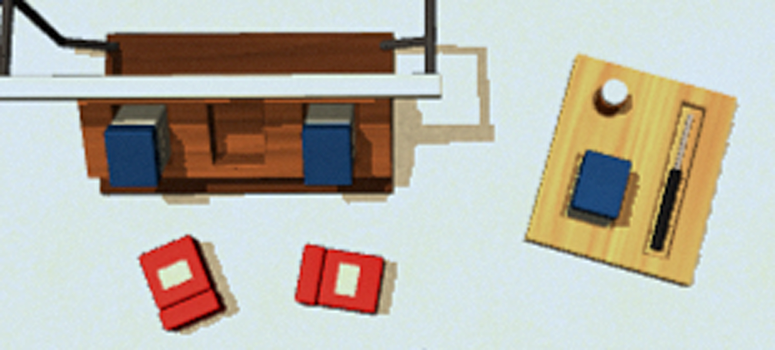

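View pics/s6c.png

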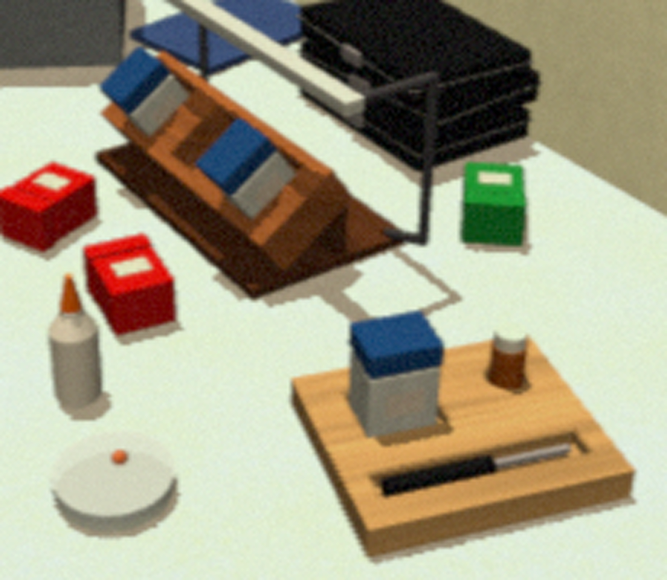

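View pics/w_b6.png

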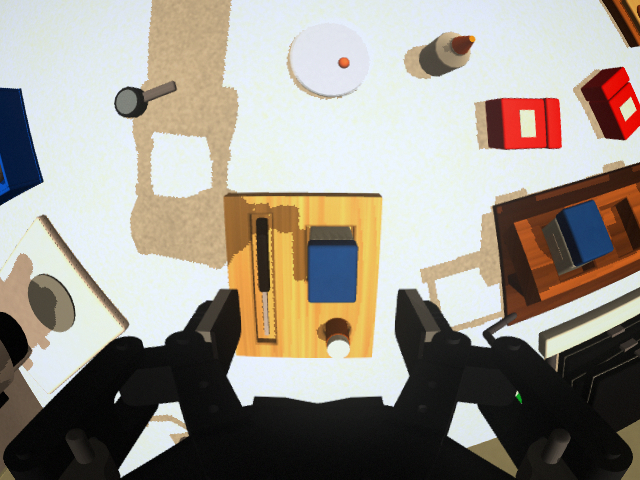

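The tin stands upright in the recess. Its lid is at z = 0.0934 (0.093 expected on the floor) and its yaw matches the tray's. The other two tins and the vial, probe, glue bottle and dish look unmoved. I'm handing in.

```bash
python3 -c "
from bench import *
print(state()['tcp_pos'],state()['joint_velocities']); job_done(); print(state()['t'])"
```

```text
[0.25020876 0.44989184 0.29998957] [ 0.29111243 -0.02757301  0.0256555   0.04788975 -0.06413033 -0.09519177]
the job is handed in; nothing more can be done
the job is handed in; nothing more can be done
```

The heavy tin is standing upright on the floor of the oblong recess, released, and I handed the job in at about 20.5 s. `job_done()` gave no verdict.

- **Finding it:** I pulled the middle tin out along its own slope first. It weighed 5.2 N (about 530 g), so it is the loaded one. I never lifted or touched the other two.
- **Placing it:** I lowered it slowly and stopped at the first contact, about 9.5 N, then opened the gripper and moved well clear.
- **Last checks:**
  - The lid is at z = 0.0934, against 0.093 expected on the floor.
  - Its yaw is about -15.1°, against -15.4° for the tray.
  - The lid centre is within 3 mm of the measured recess middle, which is about the cameras' disagreement.
  - The two empty tins are within 1 mm of their first measurement.
  - In the last pictures the vial, probe, glue bottle and dish look unmoved; I did not measure the bench items.
- **Disagreements:**
  - The wrist and top cameras differed by 2 to 3 mm on the tin and recess positions. I used the wrist camera, and its view just before lowering showed a 3.2 mm gap at the near edge (3 mm is ideal).
  - One wrist depth reading wrongly suggested an 8° tilt in the hand; a cleaner fit showed the tin square.

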